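Open the jeweller's combination-locked stock drawer

ROBOT

A 6-joint arm with a two-finger parallel gripper is mounted at the origin on the work surface. World frame = base frame: x ahead of the robot, y to its left, z up, the work surface at z = 0. Lengths are in mm, angles in degrees, forces in N, time in s.
With the tool pointing down it reaches from about 275 to 850 mm from the base axis. Payload 5.2 kg.
Tool frame: the origin (TCP) lies at the very end of the fingers, on their centre line; the grasp point (between the pads) lies 19 mm behind it (r.tcp_to_grasp is the distance from the TCP to the grasp point, in mm); z points along the fingers, y is the direction in which the jaws open and shut (so a half turn about z gives the same grasp; the last joint's range is limited). The gripper opens to 85 mm and grips with 20 to 120 N. Pads are 22 mm wide; open, the fingers measure 114 mm over their backs; the gripper's body (76 mm by 85 mm) begins 54 mm behind the grasp point. The pads swing forward as they close: fully open they stand 13 mm farther back than shut.
Start: joints at [-86.792, 14.817, 87.949, -0, 77.235, -11.62], TCP at [140.777, -531.683, 231.31] pointing down, gripper open.
Joint ranges: [-179.93, 179.93], [-52.35, 119.4], [10.71, 147.94], [-69.91, 249.91], [12.55, 155.21], [-178.61, 178.61]. Speed limits (degrees/s): [147.25, 147.25, 180, 180, 180, 180].

INTERFACE

Orientations are given as a 3x3 rotation matrix whose columns are the frame's x, y, z axes.
In Python, from cell import r, effector, imaging, finish_job gives the robot as it stands. Calls block until the motion is done:
- r.move_to(position, orientation): joint-space move of the TCP to a pose.
- r.servo_line(position, rot=None, vel=150, threshold=None): straight line of the TCP; rot=None keeps the orientation; vel is the mean speed in mm/s. With threshold (N) it stops when the force on the tool has changed by that much, and returns True; else False.
- r.set_joints(angles): joint-space move.
- effector.gripper_open() and effector.grab(force=None): open the fingers fully, or close them until they stop; force is the grip in N (None keeps the last).
- r.wait(seconds).
- r.solve_ik(position, orientation): joint angles nearest the present ones, or None.
- r.state(): the state.
- imaging.grab_frame(name): name is "side" or "top"; returns a dict with "image" (384x512x3 uint8, red, green, blue), "fx", "fy", "cx", "cy" (pixels), "dist" ([k1, k2, p1, p2, k3] as OpenCV has them; the pictures are not rectified), "pose" (4x4, takes a point from camera to world coordinates). Camera axes: x right, y down, z forward; pixel columns grow to the right and rows downward; lengths in mm; the calibration is good to about 2 mm. A picture is of the moment at which its call begins. There is no depth.
A pose or a line that the arm cannot do raises r.Unreachable and nothing moves.
- finish_job(): hands the job in, once; it reports no verdict.
The state is a dict: "time_s": time; "joint_pos": joint angles; "dq": joint speeds; "effort": joint torques, N m; "position": TCP position; "tcp_rot": TCP orientation; "force": force on the tool from outside, world axes, zero at the start; "ft_torque": the same for the moment, N m; "finger_gap": finger opening in mm.
Only numpy, scipy, OpenCV 4.12 (cv2) and the standard library are available. Lean on these libraries where they do the work, as an engineer would, in place of code of your own. Each camera call takes 0.05 s, during which the arm holds its last target.

TASK

Open the locked stock box on the jeweller's bench: turn the left dial to 2 and the right dial to 5, then draw the drawer out to its stop, let go and leave it open. The lock is worn, so each dial lets go somewhere up to almost half a number before or after its mark: turn it slowly there until you feel it catch and come up firm, and never force it past that. Leave the bowl, the jar and the mallet where they are.

Things in the scene. Friction and masses are not known exactly. Their poses are not given: they have to be found in the camera images.
- case: Grey-green steel stock box fixed to the bench, 170 deep (x) by 240 wide (y) by 120 mm high, a drawer in front, two numbered dials on its flat top. Origin: centre of its underside, on the bench. x points from the drawer front to the back, y to the box's left, z up. A red line on the top just behind (+x of) each dial is the mark at which its number is read.
- dial_l_grip (a point): Left dial: black numbered disc, 76 mm across, 8 mm thick, lying on the box top, with an upright grip bar across it, 44 long, 12 mm thick, from 8 to 42 mm above the box top. This point: on the dial's vertical axis, 147 mm above the bench, 15 mm nearer the drawer and 58 mm left of the box's centre. Its x axis turns with the dial, along the bar towards digit 0 (red line on the bar).
- dial_r_grip (a point): Right dial, the same, 58 mm to the right of the box's centre.
- dial_l (a joint): Turn of the left dial in rad, counter-clockwise from above positive. Number n (0 to 7, clockwise round the disc) is at the mark at 0.785 n, so 2 is at 1.571; stops just below 0 and above 7. Starts 0.6 to 1.15 above its number. The worn catch lies within 0.30 of the number, either side, anew each time. Drag before it about 0.03 N m.
- dial_r (a joint): Turn of the right dial, the same: its number 5 is at 3.927; it starts 0.6 to 1.15 rad below its number.
- gate_l: Brass wheel hidden under the box top, fixed to the left dial; origin on its axis. At the catch a pin springs into it, 26 mm off the axis, and holds it with 0.06 rad of play each side; turning on winds up 3.5 N m per rad. 0.15 to 0.25 N m is a clear catch; more than 17 N on the wheel (0.44 N m) forces the lock. Let go, the dial stays caught.
- gate_r: The same for the right dial.
- drawer_handle (a point): Middle of the drawer's horizontal steel bar handle, 100 mm long along the box's y and about 10 mm thick, its centre 45 mm in front of the wooden drawer front, 88 mm above the bench, open from above. 140 mm in front of the box's centre when shut; moves with the drawer.
- drawer (a joint): How far the drawer is out, in m: 0 shut, 0.065 at its stop; slides along the box's -x and stays where it is left. Needs about 2 to 4 N once both dials have caught; before that it stops within 4 mm.
- bowl: Bystander: small steel bowl, 110 mm across and 45 mm high, to the left of the box. Origin: centre of its underside.
- jar: Bystander: small amber jar with a white cap, 48 mm across and 60 mm high, to the right of the box. Origin: centre of its underside.
- mallet: Bystander: hammer about 220 mm long lying on the bench to the right of the box. Origin: centre of its underside.

How it is judged (in metres and radians):
On the way, in this order (a step that is already met when the one before it is completed fails the run):
1. both dials are turned to about their numbers (within 0.5 rad) (value of joint dial_l between 1.071 and 2.071 rad and value of joint dial_r between 3.427 and 4.427 rad), for 0.2 s.
2. the freed drawer is drawn out to its stop (value of joint drawer above 0.055 m), for 0.2 s.
At the end, for the whole second after the job is handed in: The drawer is out at its stop (at least 55 of 65 mm) and at rest, the dials still stand at their numbers (within 0.5 rad: left 2, right 5), bowl, jar and mallet are where they were (all of step 1 and value of joint drawer above 0.055 m and velocity of joint drawer between -0.01 and 0.01 m/s); the robot touches nothing.
It fails at once if the left dial is forced past its catch (more than 17 N at the pin) (contact force between gate_l and anything else above 17 N).
It fails at once if the right dial is forced past its catch (more than 17 N at the pin) (contact force between gate_r and anything else above 17 N).
It fails at once if the bowl is moved more than 15 mm (distance of bowl from where it was at the start of the episode above 0.015 m).
It fails at once if the jar is moved more than 15 mm (distance of jar from where it was at the start of the episode above 0.015 m).
It fails at once if the mallet is moved more than 15 mm (distance of mallet from where it was at the start of the episode above 0.015 m).
It also fails if it takes over 67 s, if anything falls off the work surface, if the arm or the gripper's body presses on something with over 40 N, if the wrist force passes 120 N, or if a joint passes its speed limit or range.

## Working session

There is one attempt and no reset: what is moved stays moved. The work goes in short steps, each a Python script; the robot and the scene stay as the last script left them, time stands still between calls to the robot, and variables do not carry over. Pictures are saved under pics/ and viewed, and the job is handed in when it is done.

```bash
mkdir -p pics; ls
python3 - <<'E'
from cell import r, effector, imaging
import cv2,json,numpy as np
for n in("side","top"):
    f=imaging.grab_frame(n)
    cv2.imwrite(f"pics/{n}0.png",cv2.cvtColor(f["image"],cv2.COLOR_RGB2BGR))
    np.savez(f"{n}0.npz",**{k:np.array(v) for k,v in f.items()})
    print(n,f["fx"],f["fy"],f["cx"],f["cy"],f["dist"],np.round(f["pose"],3).tolist())
s=r.state();print(s["time_s"],s["finger_gap"],s["force"],s["ft_torque"],r.tcp_to_grasp)
E
```

```text
pics
side 369.5813657643106 369.5813657643106 253.41240520015504 191.01390891882957 [-0.10014672  0.          0.          0.          0.        ] [[-0.965, -0.184, 0.186, 445.051], [-0.262, 0.713, -0.651, 509.93], [-0.013, -0.677, -0.736, 703.237], [0.0, 0.0, 0.0, 1.0]]
top 369.69061420119823 369.69061420119823 259.53102684949573 194.17856156327204 [-0.10849695  0.          0.          0.          0.        ] [[0.009, -0.991, 0.135, 457.304], [-1.0, -0.011, -0.013, 26.452], [0.014, -0.135, -0.991, 938.617], [0.0, 0.0, 0.0, 1.0]]
0.1 85.31203303924404 [-0.57749892 -0.11467913  0.40582746] [-0.00056084  0.0007595   0.00872735] 18.700000000000003
```

View pics/top0.png

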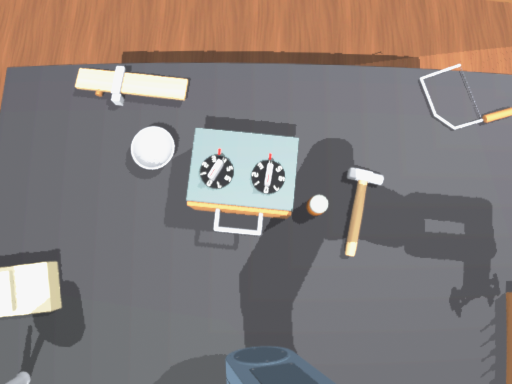

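View pics/side0.png

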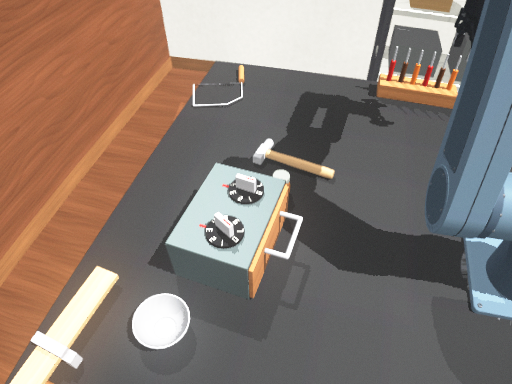

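Run:
```python
import cv2
a=cv2.imread("pics/top0.png")[120:245,180:305]
cv2.imwrite("pics/topc.png",cv2.resize(a,None,fx=4.8,fy=4.8,interpolation=cv2.INTER_CUBIC))
a=cv2.imread("pics/side0.png")[155:295,165:310]
cv2.imwrite("pics/sidec.png",cv2.resize(a,None,fx=4,fy=4,interpolation=cv2.INTER_CUBIC))
```

```text
(no output)
```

View pics/topc.png

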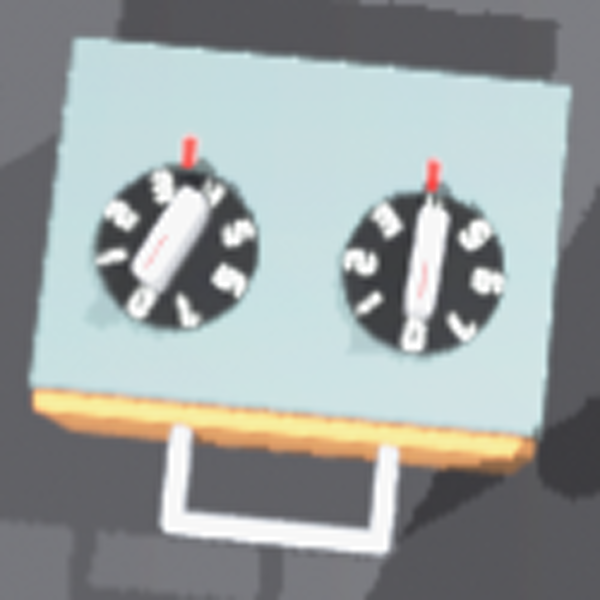

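View pics/sidec.png

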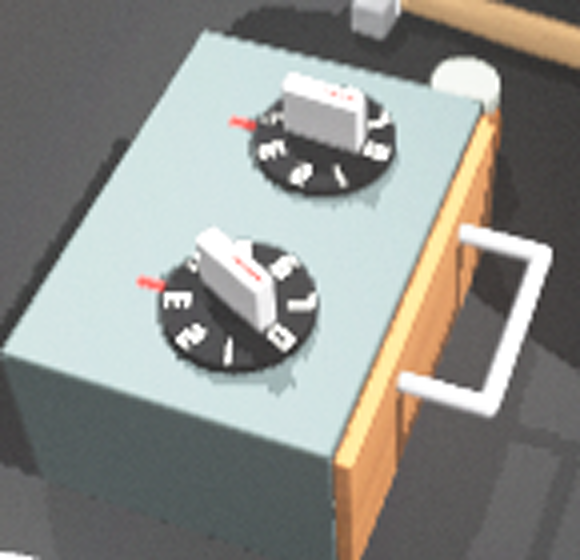

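```bash
cat > vis.py <<'E'
import numpy as np,cv2
def cam(n,tag="0"):
    f=np.load(f"{n}{tag}.npz");T=np.linalg.inv(f["pose"])
    K=np.array([[f["fx"],0,f["cx"]],[0,f["fy"],f["cy"]],[0,0,1]],float)
    return T,K,f["dist"]
def proj(c,P):
    T,K,d=c
    return cv2.projectPoints(np.array(P,float).reshape(-1,3),cv2.Rodrigues(T[:3,:3])[0],T[:3,3],K,d)[0].reshape(-1,2)
def box2w(p,P):
    c,s=np.cos(p[2]),np.sin(p[2]);P=np.array(P,float)
    return np.c_[p[0]+c*P[:,0]-s*P[:,1],p[1]+s*P[:,0]+c*P[:,1],P[:,2]]
def top(x): return (np.array(x,float)+.5)/4.8-.5+[180,120]
def side(x): return (np.array(x,float)+.5)/4-.5+[165,155]
E
python3 - <<'E'
from vis import *
from scipy.optimize import least_squares
ct,cs=cam("top"),cam("side")
C=[(85,120,120),(85,-120,120),(-85,120,120),(-85,-120,120)]
t=top([(75,38),(572,87),(30,388),(545,437)])
s=side([(0,352),(205,30),(335,458),(483,100)])
def f(p,w=(1,1)):
    P=box2w(p,C);return np.r_[w[0]*(proj(ct,P)-t).ravel(),w[1]*(proj(cs,P)-s).ravel()]
for w in((1,0),(0,1),(1,1)):
    o=least_squares(f,[550,0,0],args=(w,));print(w,o.x,np.round(o.fun,1))
p=o.x;np.save("box.npy",p)
def bar(q,dy):
    return [(-15+k*22*np.cos(q),dy+k*22*np.sin(q),162) for k in(1,-1)]
for nm,dy,te,q0 in(("L",58,[(142,272),(200,192)],2.4),("R",-58,[(419,318),(434,200)],3.1)):
    te=top(te)
    g=lambda q:(proj(ct,box2w(p,bar(q[0],dy)))-te).ravel()
    # allow centre shift
    g2=lambda v:(proj(ct,box2w(p,bar(v[0],dy))+[v[1],v[2],0])-te).ravel()
    print(nm,least_squares(g,[q0]).x,np.round(least_squares(g,[q0]).fun,1),least_squares(g2,[q0,0,0]).x)
b=cv2.imread("pics/top0.png");b2=cv2.imread("pics/side0.png")
for h in [(-140,50,93),(-140,-50,93)]:
    print(((proj(ct,box2w(p,[h]))-[180,120]+.5)*4.8-.5),((proj(cs,box2w(p,[h]))-[165,155]+.5)*4-.5))
E
```

```text
(1, 0) [ 6.26921916e+02  5.31582798e+01 -8.60912073e-02] [-0.1 -0.   0.3 -0.4  0.   0.1 -0.2  0.3  0.  -0.   0.  -0.  -0.  -0.
  0.  -0. ]
(0, 1) [ 6.27133218e+02  5.48675168e+01 -8.32773287e-02] [-0.   0.  -0.  -0.  -0.   0.  -0.   0.   0.3  0.3 -0.4 -0.1 -0.5  0.
  0.6 -0.4]
(1, 1) [ 6.27097671e+02  5.39503959e+01 -8.47206767e-02] [-0.5 -0.  -0.1 -0.5 -0.3  0.1 -0.5  0.1  0.5 -0.2 -0.2 -0.4 -0.5 -0.4
  0.7 -0.6]
L [2.62891096] [-0.6  0.7 -0.7  0.8] [ 2.62917015  1.64027672 -1.36145937]
R [3.10808624] [ 0.4 -2.  -0.2  2.5] [3.10815041 0.48582643 0.15947991]
[[171.19893548 523.51644433]] [[491.36477014 399.64394212]]
[[380.63621408 543.69035471]] [[545.41255881 247.59646398]]
```

```bash
cat > mot.py <<'E'
import numpy as np
from cell import r,effector,imaging
from vis import box2w
p=np.load("box.npy")
def Rd(a):  # tool x along world angle a, z down
    c,s=np.cos(a),np.sin(a);return np.array([[c,s,0],[s,-c,0],[0,0,-1.]])
def st():
    s=r.state();return "t %.2f F %s M %s gap %.1f pos %s"%(s["time_s"],np.round(s["force"],1),np.round(s["ft_torque"],3),s["finger_gap"],np.round(s["position"],1))
E
python3 - <<'E'
from mot import *
for nm,dy,q,d in(("L",58,2.629,-1.4),("R",-58,3.108,1.2)):
    c=box2w(p,[(-15,dy,0)])[0];print(nm,c)
    for k in(0,np.pi):
        for qq in (q,q+d):
            j=r.solve_ik([c[0],c[1],220],Rd(p[2]+qq+k));print(k,None if j is None else np.round(j,1))
h=box2w(p,[(-115,0,0)])[0]
for k in (0,np.pi):
  for e in (0,-70):
    h=box2w(p,[(-115+e,0,0)])[0]
    j=r.solve_ik([*h[:2],72],Rd(p[2]+k));print(h,j)
print(st())
E
```

```text
L [617.0593944  113.01166066   0.        ]
0 [  0.2  23.2  77.6  -0.   79.2 -55.6]
0 [ 0.2 23.2 77.6 -0.  79.2 24.6]
3.141592653589793 [  0.2  23.2  77.6  -0.   79.2 124.4]
3.141592653589793 [   0.2   23.2   77.6   -0.    79.2 -155.4]
R [607.24354811  -2.57228788   0.        ]
0 [-10.8  21.1  80.7  -0.   78.2 -94. ]
0 [ -10.8   21.1   80.7   -0.    78.2 -162.7]
3.141592653589793 [-10.8  21.1  80.7  -0.   78.2  86. ]
3.141592653589793 [-10.8  21.1  80.7  -0.   78.2  17.3]
[512.5101363   63.68162285   0.        ] [-5.30565346e+00  2.09427038e+01  1.04239378e+02 -2.54444375e-14
  5.48179187e+01  8.95484838e+01]
[442.76120183  69.60497837   0.        ] [-5.37841791e+00  1.49615907e+01  1.13449658e+02 -2.54444375e-14
  5.15887516e+01  8.94757193e+01]
[512.5101363   63.68162285   0.        ] [-5.30565346e+00  2.09427038e+01  1.04239378e+02 -2.54444375e-14
  5.48179187e+01 -9.04515162e+01]
[442.76120183  69.60497837   0.        ] [-5.37841791e+00  1.49615907e+01  1.13449658e+02 -2.54444375e-14
  5.15887516e+01 -9.05242807e+01]
t 0.10 F [-0.6 -0.1  0.4] M [-0.001  0.001  0.009] gap 85.3 pos [ 140.7 -531.2  230.6]
```

Run:
```python
from mot import *
c=box2w(p,[(-15,58,0)])[0]+[.8,-.7,0]
R=Rd(p[2]+2.629)
r.move_to([c[0],c[1],240],R);print(st())
r.servo_line([c[0],c[1],185],R,vel=150);print(st())
b=r.servo_line([c[0],c[1],136],R,vel=80,threshold=8);print(b,st())
effector.grab(20);print(st())
f=imaging.grab_frame("side")
import cv2
a=cv2.cvtColor(f["image"],cv2.COLOR_RGB2BGR)[130:300,150:320]
cv2.imwrite("pics/s1.png",cv2.resize(a,None,fx=3.5,fy=3.5,interpolation=cv2.INTER_CUBIC))
```

```text
t 2.92 F [-0.1 -0.4  0.4] M [-0.044  0.004 -0.041] gap 85.2 pos [618.  111.3 240. ]
t 3.44 F [-0.5 -0.4  0.6] M [-0.003  0.019  0.012] gap 85.7 pos [618.1 111.9 185.3]
False t 4.20 F [ 0.1  0.3 -0.4] M [ 0.028 -0.043 -0.018] gap 85.5 pos [618.2 112.3 136.3]
t 4.86 F [ 4.5  3.9 -0.5] M [ 0.574 -0.535 -0.038] gap 11.6 pos [619.2 113.5 136.5]
```

View pics/s1.png

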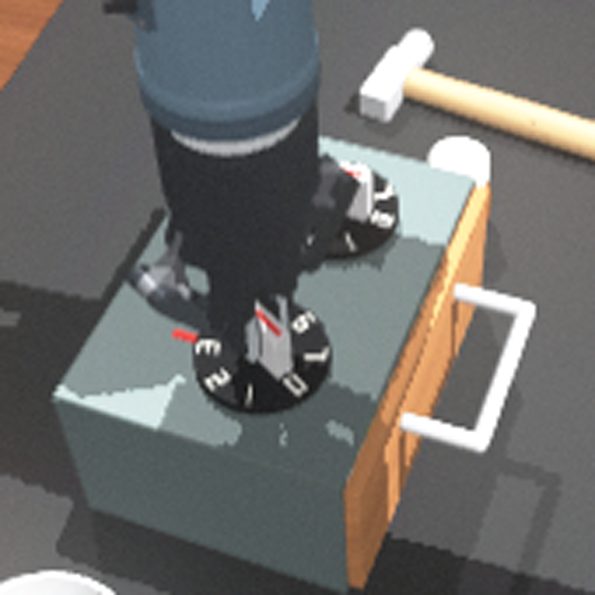

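```bash
cat >> mot.py <<'E'
def ang():
    R=r.state()["tcp_rot"];R=np.array(R);return np.arctan2(R[1,0],R[0,0])
def mz(n=3):
    v=[]
    for _ in range(n):
        v.append(r.state()["ft_torque"][2]); r.wait(0.01)
    return float(np.mean(v))
def turn(sign,base,j,total,step,thr,a0):
    """sign: j6 direction; returns (caught,j)"""
    n=int(np.ceil(total/step))
    for i in range(n):
        j=j.copy();j[5]+=sign*step;r.set_joints(j)
        m=mz()
        a=(ang()-a0+np.pi)%(2*np.pi)-np.pi
        print("%.1f: turn %.3f M %.3f t %.2f"%((i+1)*step,a,m-base,r.state()["time_s"]))
        if abs(m-base)>thr:
            r.wait(.05);m=mz(5);print("  recheck %.3f"%(m-base))
            if abs(m-base)>thr: return True,j
    return False,j
E
python3 - <<'E'
from mot import *
c=box2w(p,[(-15,58,0)])[0]+[1.9,.6,0]
R=Rd(p[2]+2.629)
r.servo_line([c[0],c[1],136],R,vel=20);effector.grab(30);r.wait(.1);print(st())
b=mz(8);a0=ang();print(b,a0)
j=np.array(r.solve_ik([c[0],c[1],136],R));print(j, r.state()["joint_pos"])
ok,j=turn(+1,b,j,35,5,.12,a0)
np.savez("l.npz",j=j,b=b,a0=a0);print(ok,st())
E
```

```text
t 5.47 F [1.6 0.8 4. ] M [-0.048 -0.071 -0.04 ] gap 11.5 pos [619.3 113.6 136.4]
-0.021211764702342966 2.5441936130715614
[ 2.60162038e-01  2.70157095e+01  8.37950559e+01 -2.54444375e-14
  6.91892346e+01 -5.55163051e+01] [ 2.55744034e-01  2.69955122e+01  8.37700741e+01  1.73946363e-03
  6.91827701e+01 -5.55164408e+01]
5.0: turn -0.085 M -0.012 t 5.82
10.0: turn -0.172 M -0.028 t 6.09
15.0: turn -0.259 M -0.018 t 6.37
20.0: turn -0.346 M 0.005 t 6.64
25.0: turn -0.434 M 0.015 t 6.92
30.0: turn -0.521 M 0.021 t 7.19
35.0: turn -0.608 M -0.020 t 7.47
False t 7.47 F [-0.6 -0.8  4.6] M [-0.172  0.164 -0.002] gap 11.5 pos [618.9 113.3 136.4]
```

Run:
```python
from mot import *
d=np.load("l.npz")
ok,j=turn(+1,float(d["b"]),d["j"],48,1,.13,float(d["a0"]))
np.savez("l2.npz",j=j,b=d["b"],a0=d["a0"]);print(ok,st())
```

```text
1.0: turn -0.625 M 0.065 t 7.74
2.0: turn -0.643 M 0.059 t 8.02
3.0: turn -0.660 M 0.012 t 8.29
4.0: turn -0.678 M 0.014 t 8.57
5.0: turn -0.695 M 0.044 t 8.84
6.0: turn -0.713 M -0.010 t 9.12
7.0: turn -0.730 M 0.030 t 9.39
8.0: turn -0.748 M 0.026 t 9.67
9.0: turn -0.765 M 0.034 t 9.94
10.0: turn -0.783 M 0.045 t 10.22
11.0: turn -0.800 M 0.032 t 10.49
12.0: turn -0.817 M 0.047 t 10.77
13.0: turn -0.835 M 0.044 t 11.04
14.0: turn -0.852 M 0.025 t 11.32
15.0: turn -0.870 M 0.017 t 11.59
16.0: turn -0.887 M 0.029 t 11.87
17.0: turn -0.905 M 0.012 t 12.14
18.0: turn -0.922 M -0.013 t 12.42
19.0: turn -0.940 M 0.015 t 12.69
20.0: turn -0.957 M 0.021 t 12.97
21.0: turn -0.975 M -0.041 t 13.24
22.0: turn -0.992 M -0.017 t 13.52
23.0: turn -1.010 M 0.019 t 13.79
24.0: turn -1.027 M -0.026 t 14.07
25.0: turn -1.044 M 0.033 t 14.34
26.0: turn -1.062 M 0.026 t 14.62
27.0: turn -1.079 M 0.077 t 14.89
28.0: turn -1.097 M 0.113 t 15.17
29.0: turn -1.114 M 0.159 t 15.44
  recheck 0.167
True t 15.53 F [-1.7 -1.2  6.7] M [-0.159  0.306  0.121] gap 11.4 pos [618.5 113.4 136.4]
```

Run:
```python
from mot import *
import cv2
d=np.load("l2.npz")
ok,j=turn(+1,float(d["b"]),d["j"],.6,.6,.3,float(d["a0"]))
j[5]-=3.5;r.set_joints(j);print("backed",mz()-float(d["b"]))
effector.gripper_open();print(st())
q=r.state()["position"];r.servo_line([q[0],q[1],190],vel=150)
c=box2w(p,[(-15,-58,0)])[0]+[.5,.2,0]
R=Rd(p[2]+3.108+np.pi)
r.move_to([c[0],c[1],200],R)
f=imaging.grab_frame("side");a=cv2.cvtColor(f["image"],cv2.COLOR_RGB2BGR)[130:300,150:320]
cv2.imwrite("pics/s2.png",cv2.resize(a,None,fx=3.5,fy=3.5,interpolation=cv2.INTER_CUBIC))
print(st())
b=r.servo_line([c[0],c[1],136],R,vel=100,threshold=8);print(b,st())
effector.grab(20);r.wait(.1);print(st())
```

```text
0.6: turn -1.124 M 0.127 t 15.81
backed 0.09194822317358246
t 16.79 F [-0.5 -0.3 -0.4] M [-0.016 -0.016 -0.049] gap 85.4 pos [619.  113.6 136. ]
t 18.62 F [ 0.5  0.8 -0.2] M [0.012 0.01  0.041] gap 85.3 pos [607.5  -2.  199.4]
False t 19.41 F [-0.3  0.3 -0.3] M [0.007 0.029 0.009] gap 85.5 pos [608.2  -2.4 136.5]
t 20.17 F [-1.6  5.4  3.4] M [0.772 0.112 0.031] gap 11.4 pos [607.8  -1.5 136.3]
```

View pics/s2.png

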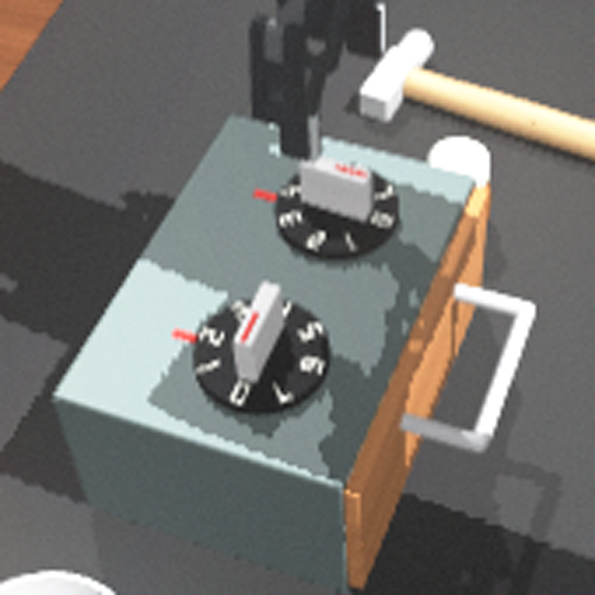

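Run:
```python
from mot import *
c=box2w(p,[(-15,-58,0)])[0]+[.2,1.2,0]
R=Rd(p[2]+3.108+np.pi)
r.servo_line([c[0],c[1],136],R,vel=20);effector.grab(40);r.wait(.1);print(st())
v=[]
for i in range(15): v.append(r.state()["ft_torque"][2]);r.wait(.02)
print(np.round(v,3));b=float(np.mean(v));a0=ang()
j=np.array(r.solve_ik([c[0],c[1],136],R))
ok,j=turn(-1,b,j,25,5,.14,a0)
if not ok: ok,j=turn(-1,b,j,12,1.5,.14,a0)
np.savez("r.npz",j=j,b=b,a0=a0);print(ok,st())
```

```text
t 20.73 F [0.3 2.2 4.7] M [ 0.355 -0.077  0.007] gap 11.2 pos [607.7  -1.5 136.3]
[ 0.007 -0.019 -0.02   0.002  0.035 -0.004 -0.048  0.016 -0.038  0.012
 -0.028 -0.062 -0.068 -0.006 -0.021]
5.0: turn 0.088 M 0.040 t 21.26
10.0: turn 0.175 M 0.029 t 21.53
15.0: turn 0.262 M 0.016 t 21.81
20.0: turn 0.349 M 0.054 t 22.08
25.0: turn 0.435 M 0.026 t 22.36
1.5: turn 0.461 M 0.027 t 22.63
3.0: turn 0.487 M 0.017 t 22.91
4.5: turn 0.514 M 0.090 t 23.18
6.0: turn 0.540 M 0.056 t 23.46
7.5: turn 0.566 M 0.039 t 23.73
9.0: turn 0.592 M -0.006 t 24.01
10.5: turn 0.619 M -0.067 t 24.28
12.0: turn 0.645 M -0.144 t 24.56
  recheck -0.121
False t 24.65 F [1.6 0.9 4.7] M [ 0.029 -0.18  -0.17 ] gap 11.4 pos [607.9  -1.9 136.3]
```

Run:
```python
from mot import *
d=np.load("r.npz");j=d["j"];b=float(d["b"]);a0=float(d["a0"])
for s in(-1,+1.5,3.5,2.5,1.5,1.5,1):
    j=j.copy();j[5]+=s;r.set_joints(j);r.wait(.05);m=mz(7)-b
    print("%.1f ang %.3f M %.3f"%(s,ang()-a0-2*np.pi*round((ang()-a0)/2/np.pi),m))
    if m>.14 or m<-.28: break
np.savez("r2.npz",j=j,b=b,a0=a0);print(st())
```

```text
-1.0 ang 0.662 M -0.144
1.5 ang 0.636 M -0.163
3.5 ang 0.575 M -0.030
2.5 ang 0.531 M -0.016
1.5 ang 0.505 M 0.015
1.5 ang 0.479 M 0.068
1.0 ang 0.462 M 0.093
t 27.16 F [-0.4  0.9  5.1] M [ 0.154 -0.202  0.059] gap 11.2 pos [607.8  -1.7 136.3]
```

Run:
```python
from mot import *
d=np.load("r2.npz");j=d["j"].copy();j[5]-=4.7;r.set_joints(j);r.wait(.1);print(mz(5)-float(d["b"]))
effector.gripper_open()
q=r.state()["position"];r.servo_line([q[0],q[1],200],vel=150)
h=box2w(p,[(-119,0,0)])[0];R=Rd(p[2])
r.move_to([h[0],h[1],200],R)
effector.grab(20);print(st())
b=r.servo_line([h[0],h[1],77],R,vel=80,threshold=6);print(b,st())
import cv2
f=imaging.grab_frame("side");a=cv2.cvtColor(f["image"],cv2.COLOR_RGB2BGR)[130:300,150:320]
cv2.imwrite("pics/s3.png",cv2.resize(a,None,fx=3.5,fy=3.5,interpolation=cv2.INTER_CUBIC))
```

```text
0.05168188019634698
t 30.23 F [-0.4  0.5 -0.3] M [-0.021  0.074 -0.025] gap -0.2 pos [508.5  64.  200. ]
False t 31.93 F [0.2 0.  0.3] M [ 0.028  0.034 -0.023] gap 0.1 pos [508.9  64.   77.5]
```

View pics/s3.png

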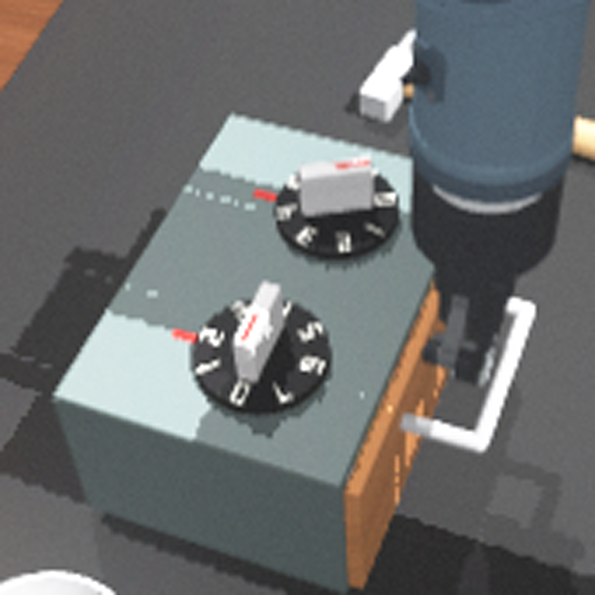

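Run:
```python
from mot import *
R=Rd(p[2])
for x,th in((-128,15),(-150,15),(-175,15),(-186,15),(-196,15)):
    h=box2w(p,[(x,0,77)])[0]
    b=r.servo_line(h,R,vel=30,threshold=th)
    q=np.array(r.state()["position"])-[p[0],p[1],0];xb=q[0]*np.cos(p[2])+q[1]*np.sin(p[2])
    print(x,b,"xb %.1f"%xb,st())
    if b: break
import cv2
f=imaging.grab_frame("side");a=cv2.cvtColor(f["image"],cv2.COLOR_RGB2BGR)[130:330,150:350]
cv2.imwrite("pics/s4.png",cv2.resize(a,None,fx=3,fy=3,interpolation=cv2.INTER_CUBIC))
```

```text
-128 False xb -128.4 t 32.42 F [-0.8 -0.3 -0.6] M [-0.    -0.02  -0.003] gap 0.4 pos [499.1  64.9  77.1]
-150 False xb -150.6 t 33.31 F [ 0.2  0.4 -0.6] M [-0.013  0.01  -0.001] gap -0.1 pos [477.1  66.6  76.9]
-175 False xb -175.5 t 34.29 F [ 0.6  0.7 -0. ] M [ 0.051  0.027 -0.009] gap 0.2 pos [452.2  68.8  76.9]
-186 False xb -186.7 t 34.81 F [ 1.   0.3 -0.5] M [0.018 0.015 0.019] gap -0.2 pos [441.1  69.8  76.9]
-196 True xb -187.7 t 35.08 F [ 2.4 -0.9  1.7] M [-0.018 -0.294 -0.011] gap -0.1 pos [440.   69.8  77.4]
```

View pics/s4.png

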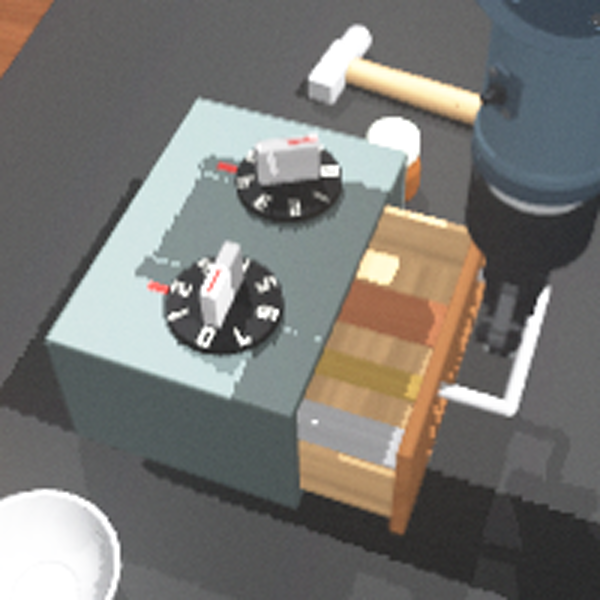

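Run:
```python
from mot import *
R=Rd(p[2])
q=np.array(r.state()["position"]);u=np.array([np.cos(p[2]),np.sin(p[2]),0])
g=q+5*u
r.servo_line(g,R,vel=20);print(st())
print(r.servo_line([g[0],g[1],230],R,vel=100,threshold=8),st())
r.servo_line([g[0]-110,g[1],250],R,vel=150);r.wait(.3);print(st())
import cv2
for n in("side","top"):
    f=imaging.grab_frame(n);a=cv2.cvtColor(f["image"],cv2.COLOR_RGB2BGR);cv2.imwrite(f"pics/{n}5.png",a)
    np.savez(f"{n}5.npz",**{k:np.array(v) for k,v in f.items()})
a=cv2.imread("pics/top5.png")[110:270,120:390];cv2.imwrite("pics/t5c.png",cv2.resize(a,None,fx=2.9,fy=2.9,interpolation=cv2.INTER_CUBIC))
```

```text
t 35.55 F [ 0.1  0.5 -0.1] M [-0.     0.033 -0.025] gap -0.3 pos [444.8  69.4  77.1]
False t 37.23 F [ 0.   0.8 -0.2] M [ 0.007 -0.01   0.006] gap -0.3 pos [444.7  69.4 229.4]
t 38.42 F [-0.7  0.3  0. ] M [-0.039 -0.028 -0.015] gap -0.2 pos [335.3  69.3 249.8]
```

View pics/t5c.png

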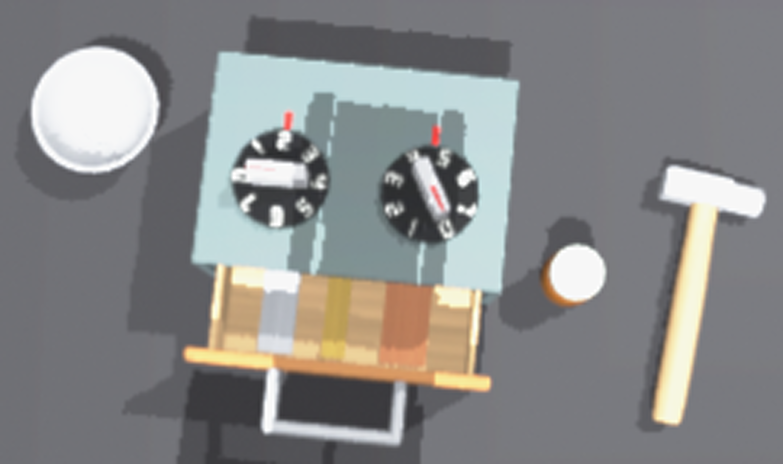

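View pics/side5.png

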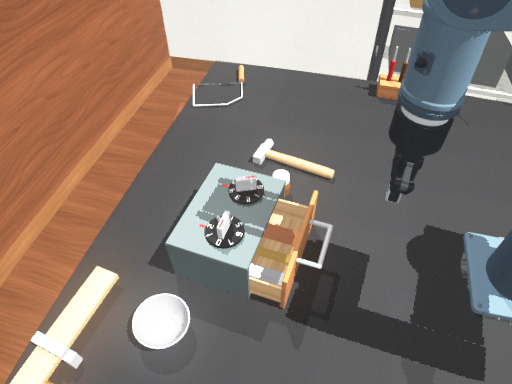

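Run:
```python
from vis import *
from scipy.optimize import least_squares
p=np.load("box.npy");ct=cam("top","5")
T=lambda x:(np.array(x,float)+.5)/2.9-.5+[120,110]
def bar(q,dy): return [(-15+k*22*np.cos(q),dy+k*22*np.sin(q),162) for k in(1,-1)]
for nm,dy,te,q0 in(("L",58,[(247,173),(307,176)],1.5),("R",-58,[(444,214),(420,160)],3.6)):
    te=T(te);print(nm,least_squares(lambda v:(proj(ct,box2w(p,bar(v[0],dy))+[v[1],v[2],0])-te).ravel(),[q0,0,0]).x)
te=T([(268,430),(400,438)])
print(least_squares(lambda v:(proj(ct,box2w(p,[(-140-v[0],50-v[1],92),(-140-v[0],-50-v[1],92)]))-te).ravel(),[60,0]).x)
```

```text
L [ 1.61530111 -2.58177206 -1.33843282]
R [ 3.6451275  -0.77585585 -0.19509389]
[64.72733534  1.3706418 ]
```

Both dials are within tolerance, the drawer is about 65 mm out, and the arm is clear of everything.

Run:
```python
from cell import finish_job
print(finish_job())
```

```text
the job is handed in; nothing more can be done
None
```

The box is unlocked and the drawer is out at its stop. I handed the job in about 38 s into the 67 s allowed, with the arm clear of everything.

- **Dials:** I gripped each dial bar and turned it in 1–1.5° steps until the torque rose. The left peaked at about 0.17 N m and the right at about 0.16 N m.
- **Drawer:** I hooked the handle with closed fingers and pulled until I felt the stop, then backed off the handle and lifted clear.

The last top picture gave these values:

| Item | Measured | Needed |
|---|---|---|
| Left dial | about 1.6 rad | 1.071 to 2.071 rad |
| Right dial | about 3.65 rad | 3.427 to 4.427 rad |
| Drawer | about 65 mm out | at least 55 mm |

The bowl, jar and mallet look unmoved in the pictures; I did not measure them.

- **Left catch:** the torque readings were noisy by about 0.03 N m and lagged behind the motion. On the left dial they fell to 0.13 N m on one last small step, so they did not settle whether it had caught. The drawer sliding fully open showed that both had.
- **Left dial angle:** the picture gave 1.62 rad, about 0.1 rad more than the angle I had turned it to. That is within pixel error plus the catch's play.

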